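# Roll a brass bar into the V-block and butt it against the stop

### The job

Roll the loose brass bar along the bench by pushing its side with the fingers, up the lead-in ramp and into the V-block, then push it endways along the V until it butts against the end stop. Do not pick the bar up or tip it on end, and leave everything else on the bench where it is. Finish with the bar lying at rest in the V, against the stop.

Things in the scene. Friction and masses are not known exactly. Their poses are not given: they have to be found in the camera images.
- bar: Loose solid brass round bar, 32 mm diameter, 90 mm long, about 0.45 to 0.85 kg, lying on the bench between the robot and the V-block, 14 to 17 cm in front of the V. It rolls freely and its polished surface is slippery (friction about 0.3 to 0.5). Origin at its centre (16 mm above the bench at the start); its y axis runs along the bar, its x and z axes turn with it as it rolls.
- vblock: Fixed steel V-block with lead-in ramp, 170 mm long. Origin on the bench below the bottom of the V, mid-length; y runs along the V, x across it away from the robot: the bar is rolled in along +x. Profile (x, height, mm): ramp from (-64, 0) to a lip at (-12, 11), down to the bottom of the V (0, 4), up the far side to (32, 22.5), flat to x = 46. The V's sides slope 30 degrees.
- seat (a point): Where the centre of the seated bar lies at the middle of the V's length: over the block's origin, 22.5 mm above the bench. Axes as the block's.
- stop: Upright steel plate fixed at one end of the V-block (its +y or -y end, it varies): 44 mm wide, 10 mm thick along the V, 40 mm high. Origin mid-underside, 90 mm along the V from the block's origin; the inner face is 5 mm nearer. A bar butted against it has its centre 50 mm from this origin. At the other, open end is only a fixed strip 4 mm high, 10 mm wide.
- slug: Bystander: brass slug 24 mm diameter, 30 mm high, standing; leave it alone. Origin at its underside's centre.
- bench_block: Bystander: steel bench block 60 x 60 x 22 mm; leave it alone. Origin at its underside's centre.
- doming_punch: Bystander: steel doming punch 22 mm diameter, 55 mm high, standing; leave it alone. Origin at its underside's centre.
- collar: Bystander: brass collar 48 mm outside diameter, 14 mm high; leave it alone. Origin at its underside's centre.
- wax_jar: Bystander: glass jar 50 mm diameter, 50 mm high; leave it alone. Origin at its underside's centre.
- hammer: Bystander: hammer lying to the left; leave it alone. Origin at its underside's centre.
- flat_file: Bystander: flat steel file 220 x 18 x 5 mm lying to the right; leave it alone. Origin at its underside's centre.
Not all that is in view belongs to the job. Leave any purple look-alike of the stop alone. There is more than one size of the bar; the job needs the larger.

How it is judged:
On the way:
1. the bar has rolled at least about a third of a turn on the bench, in front of the ramp (angle between bar's own z axis and vertical above 2 rad and x of bar in the frame of vblock below -0.05 m and z of bar in the frame of vblock below 0.024 m).
At the end, for the whole second after the job is handed in: the bar lies at rest in the bottom of the V (centre within 6 mm across, 18 to 27 mm above the bench), along the V within 0.08 rad, its end within about 4 mm of the stop's face (x of bar in the frame of vblock between -0.006 and 0.006 m and height (world z) of bar between 0.018 and 0.027 m and angle between the y axis of bar and the y axis of vblock, either way round below 0.08 rad and horizontal distance between bar and stop below 0.0545 m and linear speed of bar below 0.01 m/s and angular speed of bar below 0.2 rad/s); the robot touches nothing.
It fails at once if the bar is lifted off the bench in front of the ramp (x of bar in the frame of vblock below -0.07 m and height (world z) of bar above 0.026 m).
It fails at once if the bar is lifted clear of the ramp or the V (height (world z) of bar above 0.04 m).
It fails at once if the bar is tipped up (angle between bar's own y axis and vertical below 1.2 rad).
It fails at once if a bystander is moved by more than 20 mm (distance of any of slug, bench_block, doming_punch, collar, wax_jar, hammer, flat_file from where it was at the start of the episode above 0.02 m).
It also fails if it takes over 58 s, if anything falls off the work surface, if the arm or the gripper's body presses on something with over 40 N, if the wrist force passes 120 N, or if a joint passes its speed limit or range.

### The arm

A 7-joint arm with a two-finger parallel gripper is mounted at the origin on the work surface. World frame = base frame: x ahead of the robot, y to its left, z up, the work surface at z = 0. Lengths are in m, angles in rad, forces in N, time in s.
With the tool pointing down it reaches from about 0.4 to 0.875 m from the base axis. Payload 19.3 kg.
Tool frame: the origin (TCP) lies midway between the tips of the shut fingers; the grasp point (between the pads) lies 19 mm behind it; z points along the fingers, y is the line along which they close (so a half turn about z gives the same grasp; the last joint's range is limited). The gripper opens to 85 mm and grips with 20 to 120 N. Pads are 22 mm wide; open, the fingers measure 114 mm over their backs; the gripper's body (76 mm by 85 mm) begins 54 mm behind the grasp point. The pads swing forward as they close: fully open they stand 13 mm farther back than shut.
Start: joints at [-1.243, 0.521, -0.036, 1.599, 0.021, 1.021, -0.113], TCP at [0.242, 0.576, 0.199] pointing down, gripper open.
Joint ranges: [-2.91, 2.91], [-0.3, 2.13], [-1.5, 1.42], [0.17, 2.43], [-1.26, 4.41], [0.16, 1.93], [-2.52, 2.52]. Speed limits (rad/s): [1.89, 1.89, 2.39, 2.39, 3.01, 3.01, 3.01].

### API

Orientations are given as [roll, pitch, yaw] about the fixed x, y, z axes, in that order (R = Rz(yaw) Ry(pitch) Rx(roll)).
In Python, from workcell import * gives the robot as it stands.
- The arm moves only by the shell command python3 -m creep 'ROWS' [FORCE]. ROWS is JSON, a list that holds one entry, the list of rows, each a list of 7 numbers: the closure, from -1 (fully open) to 1 (shut), then the shift along the tool's x, y, z in m, then the turn, a rotation vector about the tool's x, y, z in degrees. A call has 1 to 10 rows; each row shifts and turns the commanded pose from where the row before left it, along the tool's axes as they then stand; what a row does not reach is not made up. A row lasts 1/10 s, in which the tool goes at most 50 mm and 8.59 degrees, less where a joint would pass 70% of its speed; a pose out of reach is approached as far as the arm can. A call is refused whole if a number of a shift passes 0.05 or a number of a turn 8.59, either way. A call with a gripper value outside its range is refused whole. The fingers move at their own pace and stop on an object; FORCE is the grip in N (left out, the last holds). Time passes only in rows, so rows that do not move let the fingers close. It gives the time, the measured TCP pose, the force, the opening and the grip force at its end, in the units of the state.
- observe(): the state, without advancing time (a new reading comes with each control period).
- grab_frame(name): name is "scene" or "top" or "wrist"; returns a dict with "image" (480x640x3 uint8, red, green, blue), "range_z" (480x640 float32, m along the optical axis (not along the pixel's ray), 0 where there is no reading), "fx", "fy", "cx", "cy" (pixels), "k1" (the pictures are not rectified: a ray, as slopes to the right and down, at radius r is drawn at 1 + k1 r^2 times it, then the intrinsics apply), "R" (3x3) and "t" (3): a world point X has camera coordinates R X + t; the wrist camera has in their place "T_tool_cam" (4x4, takes a point from camera to tool coordinates, whose origin is the TCP and whose axes are the flange's). Camera axes: x right, y down, z forward; pixel columns grow to the right and rows downward; lengths in m; the calibration is good to about 2 mm. A picture is of the moment at which its call begins: read the wrist's pose just before it.
- job_done(): hands the job in; it is judged then, once.
Trained networks look in a picture, given as the dict that the camera call returned (one of the last four; its "shot" number tells which), for a name from the list of things; names that differ only in an ending like _2 or _b are one class to them, and where a whole thing is asked for, a point or a joint stands for the part that bears it (a point fixed in the world has none). Each returns a list of dicts, best first, with "confidence" (0 to 1); they miss things now and then, are a little off and sometimes report something else, mostly with a low value. They report only what shows in the picture. A call takes as long as a camera call. They do not tell look-alikes from the thing itself.
- find_in(picture, thing): "extent" ([centre column, centre row, width, height] in pixels, round what is visible of it).
- outline_of(picture, thing): "region" (480x640 bool, what is visible of it) and "extent" ([centre column, centre row, width, height] in pixels, round what is visible of it).
- tip_of(picture, thing): "position" ([column, row] in pixels: a listed point, or the origin of a listed thing).
The state is a dict: "clock": time; "qpos": joint angles; "qd": joint speeds; "joint_efforts": joint torques, N m; "position": TCP position; "tool_rot": TCP orientation; "force": force on the tool from outside, world axes, zero at the start; "moment": the same for the moment, N m; "grip_width": finger opening in m; "finger_force": force on a finger pad.
Only numpy, scipy, OpenCV 4.12 (cv2) and the standard library are available. Lean on these libraries where they do the work, as an engineer would, in place of code of your own. Each camera call takes 0.05 s, during which the arm holds its last target. There are 200 camera calls.

## Working session

There is one attempt and no reset: what is moved stays moved. The work goes in short steps, Python scripts to look and compute and a shell command to move; the robot and the scene stay as the last step left them, time stands still between calls to the robot, and variables do not carry over. Pictures are saved under pics/ and viewed, at most 10 in all, crops included, and the job is handed in when it is done.

```bash
ls; mkdir -p pics
cat > h.py <<'E'
from workcell import *
import numpy as np, cv2
def w(f,uv,z=None,rng=None):
    # pixel -> world; at height z, or by range
    K=np.array([[f['fx'],0,f['cx']],[0,f['fy'],f['cy']],[0,0,1.]])
    p=np.array([(uv[0]-f['cx'])/f['fx'],(uv[1]-f['cy'])/f['fy']]); s=p.copy()
    for _ in range(20): s=p/(1+f['k1']*(s@s))
    d=np.array([s[0],s[1],1]); R=np.array(f['R']);t=np.array(f['t']); o=-R.T@t; D=R.T@d
    return o+D*(rng if rng is not None else (z-o[2])/D[2])
E
python3 - <<'E'
from h import *
s=observe(); print({k:np.round(v,3).tolist() for k,v in s.items()})
for n in ('top','scene'):
    f=grab_frame(n); cv2.imwrite(f'pics/{n}0.png',f['image'][:,:,::-1])
    print(n,np.round(f['R'],2).tolist(),np.round(f['t'],3))
    for th,z in (('bar',.03),('vblock',.01),('stop',.04),('slug',.03),('bench_block',.022),('doming_punch',.055),('collar',.014),('wax_jar',.05)):
        for o in outline_of(f,th)[:3]:
            m=o['region']; e=o['extent']
            (c,sz,a)=cv2.minAreaRect(np.argwhere(m)[:,::-1].astype(np.float32))
            b=cv2.boxPoints((c,sz,a))
            print(th,round(o['confidence'],2),np.round(e).tolist(),np.round(w(f,c,z),3),'corners',[np.round(w(f,q,z)[:2],3).tolist() for q in b])
E
```

```text
pics
{'clock': 0.0, 'qpos': [-1.243, 0.522, -0.036, 1.6, 0.021, 1.021, -0.113], 'qd': [0.001, -0.001, -0.001, 0.002, 0.0, 0.001, 0.001], 'joint_efforts': [0.0, -92.71, 1.98, -36.994, 0.018, 0.008, -0.0], 'position': [0.242, 0.576, 0.198], 'tool_rot': [-3.14, 0.0, 2.744], 'force': [-0.099, 0.722, 0.034], 'moment': [0.06, -0.024, -0.029], 'finger_force': 0.0, 'grip_width': 0.085}
top [[0.03, -1.0, 0.0], [-0.99, -0.03, -0.13], [0.13, 0.0, -0.99]] [-0.023  0.574  1.071]
bar 0.95 [350.0, 273.0, 43.0, 24.0] [ 0.504 -0.095  0.03 ] corners [[0.494, -0.047], [0.527, -0.051], [0.515, -0.143], [0.482, -0.138]]
bar 0.68 [336.0, 333.0, 34.0, 14.0] [ 0.373 -0.066  0.03 ] corners [[0.363, -0.03], [0.39, -0.033], [0.382, -0.103], [0.356, -0.1]]
vblock 0.15 [272.0, 200.0, 19.0, 20.0] [0.663 0.084 0.01 ] corners [[0.686, 0.108], [0.687, 0.061], [0.641, 0.059], [0.64, 0.106]]
stop 0.47 [432.0, 190.0, 14.0, 25.0] [ 0.695 -0.27   0.04 ] corners [[0.672, -0.254], [0.724, -0.271], [0.719, -0.287], [0.667, -0.27]]
slug 0.4 [294.0, 256.0, 8.0, 11.0] [0.537 0.03  0.03 ] corners [[0.537, 0.045], [0.551, 0.031]
[... 2029 characters left out ...]
]]
bench_block 0.69 [316.0, 213.0, 36.0, 37.0] [ 0.505 -0.093  0.022] corners [[0.517, -0.143], [0.48, -0.15], [0.492, -0.044], [0.528, -0.039]]
bench_block 0.38 [262.0, 178.0, 7.0, 22.0] [ 0.527 -0.258  0.022] corners [[0.515, -0.288], [0.501, -0.275], [0.538, -0.229], [0.552, -0.242]]
doming_punch 0.51 [264.0, 176.0, 9.0, 26.0] [ 0.545 -0.23   0.055] corners [[0.532, -0.262], [0.517, -0.248], [0.557, -0.199], [0.572, -0.213]]
collar 0.83 [318.0, 306.0, 23.0, 21.0] [0.665 0.086 0.014] corners [[0.662, 0.051], [0.63, 0.081], [0.667, 0.12], [0.699, 0.091]]
wax_jar 0.57 [229.0, 270.0, 24.0, 30.0] [ 0.76  -0.083  0.05 ] corners [[0.757, -0.129], [0.72, -0.101], [0.763, -0.039], [0.798, -0.065]]
```

Run:
```python
import cv2
a=cv2.imread('pics/top0.png')[130:350,230:500]
cv2.imwrite('pics/c1.png',cv2.resize(a,None,fx=2.9,fy=2.7,interpolation=cv2.INTER_CUBIC))
```

```text
(no output)
```

View pics/c1.png

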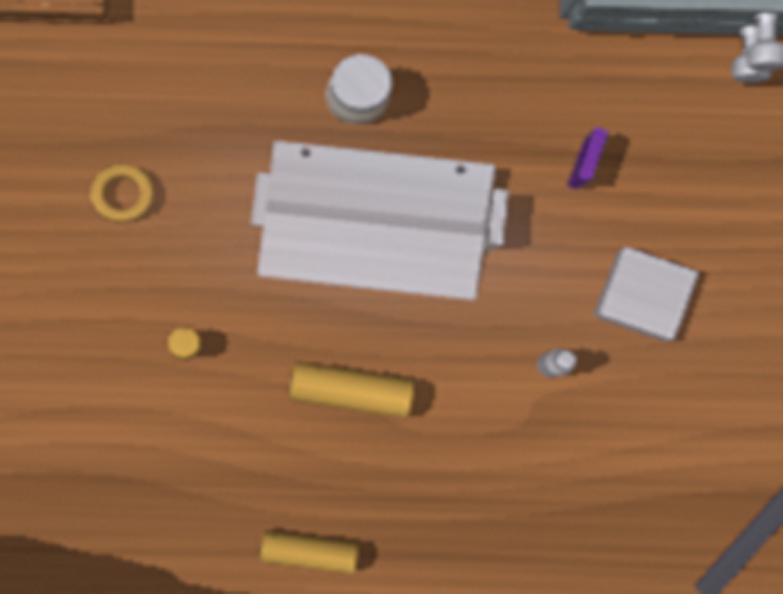

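The top view shows the large bar at crop (352,390), the V-block spanning (258–495, 142–298), and the real grey stop at its right (−y) end at (497,218). The strip is at the left end. The purple plate at (588,158) is the look-alike.

Run:
```python
from h import *
f=grab_frame('top')
P=lambda u,v,z: w(f,(u/2.9+230,v/2.7+130),z)[:2]
TL,TR,BR,BL=P(275,142,.0225),P(495,165,.0225),P(475,298,0),P(258,275,0)
d1=TL-TR; d2=BL-BR
print(TL,TR,BR,BL, np.linalg.norm(d1),np.linalg.norm(d2))
y=(d1+d2); y/=np.linalg.norm(y); b=np.arctan2(-y[0],y[1]); x=np.array([y[1],-y[0]])
o=((TL+TR)/2-x*.046+(BL+BR)/2+x*.064)/2
print('vblock yaw',b,'origin',o,'gap check',((TL+TR)/2-(BL+BR)/2)@x)
for o_ in outline_of(f,'bar')[:2]:
    c,s,a=cv2.minAreaRect(np.argwhere(o_['region'])[:,::-1].astype(np.float32))
    q=np.argwhere(o_['region']); L=np.array([w(f,(v_[1],v_[0]),.022)[:2] for v_ in q]); m=L.mean(0); U,S,V=np.linalg.svd(L-m); dd=V[0]*np.sign(V[0][1])
    m3=(m-o); print('bar',m,'yaw',np.arctan2(-dd[0],dd[1]),'in vblock',m3@x,m3@y,'len',np.ptp((L-m)@dd))
    i=q.mean(0).astype(int); print('range pt',w(f,(i[1],i[0]),rng=f['range_z'][i[0],i[1]]))
i=(int(218/2.7+130),int(497/2.9+230)); print('stop top',w(f,(i[1],i[0]),rng=f['range_z'][i]))
```

```text
[ 0.70590921 -0.03524651] [ 0.69111851 -0.20526027] [ 0.58260723 -0.19427292] [ 0.59732354 -0.02525857] 0.17065591694671528 0.16965382418832992
vblock yaw -0.08681536135483359 origin [ 0.65320573 -0.11578993] gap check 0.10904901837421281
bar [ 0.50396414 -0.09598627] yaw -0.12343772778633623 in vblock -0.15039662952087632 0.006788876461677876 len 0.09153678014254209
range pt [ 0.50435285 -0.09453131  0.03184828]
bar [ 0.37252422 -0.06604511] yaw -0.13604600288062133 in vblock -0.28393763026463914 0.025220607537711607 len 0.06833326478698618
range pt [ 0.37481623 -0.06501546  0.02579451]
stop top [ 0.64484283 -0.20308138  0.04011774]
```

```bash
python3 -m creep '[[[-0.2,0,0,0,0,0,-7.85],[-0.2,0,0,0,0,0,-7.85],[-0.2,-0.019,-0.04,0,0,0,0],[-0.2,-0.019,-0.04,0,0,0,0],[-0.2,-0.019,-0.04,0,0,0,0],[-0.2,-0.019,-0.04,0,0,0,0],[-0.2,-0.019,-0.04,0,0,0,0],[-0.2,-0.019,-0.04,0,0,0,0],[-0.2,-0.019,-0.04,0,0,0,0],[-0.2,-0.019,-0.04,0,0,0,0]]]'
```

```text
clock: 2.0
position: [0.3538, 0.2382, 0.199]
tool_rot: [3.141, 0.0, 3.018]
force: [1.0, 0.2, 1.1]
grip_width: 0.0513
finger_force: 0.0
```

```bash
python3 -m creep '[[[-0.2,-0.019,-0.04,0,0,0,0],[-0.2,-0.019,-0.04,0,0,0,0],[-0.2,-0.019,-0.04,0,0,0,0],[-0.2,-0.019,-0.04,0,0,0,0],[-0.2,-0.019,-0.04,0,0,0,0],[-0.2,-0.019,-0.04,0,0,0,0],[-0.2,-0.019,-0.04,0,0,0,0],[-0.2,0,0,0,0,0,0],[-0.2,0,0,0,0,0,0],[-0.2,0,0,0,0,0,0]]]'
```

```text
clock: 3.0
position: [0.4507, -0.0537, 0.1988]
tool_rot: [3.141, -0.0, 3.019]
force: [0.6, 0.2, -0.3]
grip_width: 0.0518
finger_force: 0.0
```

```bash
python3 -m creep '[[[-0.2,-0.0175,-0.035,0,0,0,0],[-0.2,0,0,0.045,0,0,0],[-0.2,0,0,0.045,0,0,0],[-0.2,0,0,0.045,0,0,0],[-0.2,0,0,0.03,0,0,0],[-0.2,0,0,0.014,0,0,0],[-0.2,0,0,0.01,0,0,0],[-0.2,0,0,0,0,0,0],[-0.2,0,0,0,0,0,0]]]'
python3 - <<'E'
from h import *
f=grab_frame('scene'); cv2.imwrite('pics/s1.png',cv2.resize(f['image'][130:300,220:430,::-1],None,fx=3.5,fy=3.5,interpolation=cv2.INTER_CUBIC))
E
```

```text
clock: 3.9
position: [0.4643, -0.0909, 0.0104]
tool_rot: [3.141, 0.001, 3.018]
force: [0.1, 0.2, -0.4]
grip_width: 0.0515
finger_force: 0.0
```

View pics/s1.png

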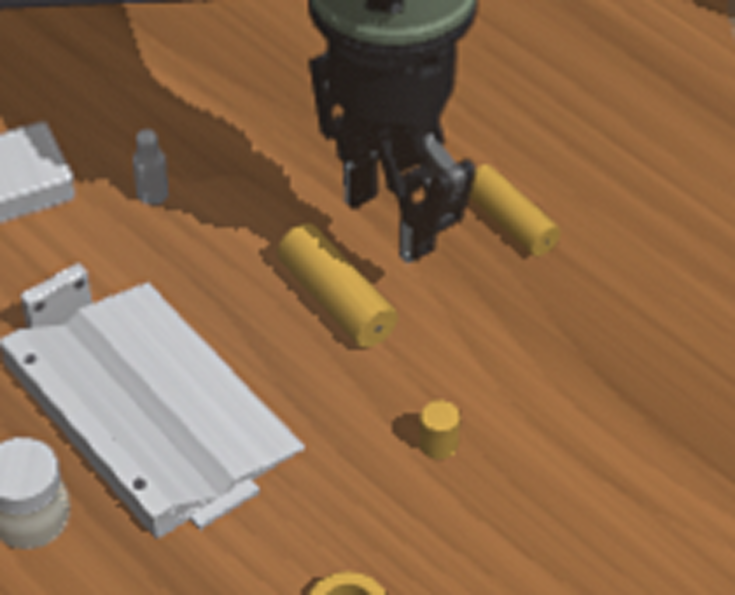

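The two fingertips (around (360,195) and (415,245)) stand square behind the bar (335,285) with nothing in the way. Pushing gently.

```bash
python3 -m creep '[[[-0.2,-0.004,0,0,0,0,0],[-0.2,-0.004,0,0,0,0,0],[-0.2,-0.004,0,0,0,0,0],[-0.2,-0.004,0,0,0,0,0],[-0.2,-0.004,0,0,0,0,0],[-0.2,-0.004,0,0,0,0,0],[-0.2,-0.004,0,0,0,0,0],[-0.2,-0.004,0,0,0,0,0],[-0.2,-0.004,0,0,0,0,0],[-0.2,-0.004,0,0,0,0,0]]]'
cat >> h.py <<'E'
def bar(f):
    O=np.array([.6532,-.1158]); b=-.0868; x=np.array([np.cos(b),np.sin(b)]); y=np.array([-x[1],x[0]])
    for o_ in outline_of(f,'bar')[:3]:
        q=np.argwhere(o_['region']); L=np.array([w(f,(v[1],v[0]),.024)[:2] for v in q]); m=L.mean(0); V=np.linalg.svd(L-m,full_matrices=False)[2]; dd=V[0]*np.sign(V[0][1])
        print(round(o_['confidence'],2),'bar',m.round(4),'yaw rel V',round(np.arctan2(-dd[0],dd[1])-b,3),'in V',((m-O)@x).round(4),((m-O)@y).round(4),'len',np.ptp((L-m)@dd).round(3))
    p=np.array(observe()['position'])[:2]-O; print('tool in V',(p@x).round(4),(p@y).round(4))
E
python3 -c "
from h import *
for n in ('top','scene'): bar(grab_frame(n))"
```

```text
clock: 4.95
position: [0.5039, -0.0963, 0.0098]
tool_rot: [-3.142, -0.0, 3.018]
force: [0.1, -0.4, -0.3]
grip_width: 0.0513
finger_force: 0.0
tool in V -0.1502 0.0065
0.8 bar [ 0.3784 -0.0621] yaw rel V -0.08 in V -0.2784 0.0297 len 0.086
0.69 bar [ 0.5098 -0.0885] yaw rel V -0.034 in V -0.1452 0.0148 len 0.103
tool in V -0.1508 0.0065
```

Run:
```python
from h import *
f=grab_frame('scene'); g=grab_frame('top'); r=lambda i:cv2.resize(i[:,:,::-1],(400,340),interpolation=cv2.INTER_CUBIC)
cv2.imwrite('pics/s2.png',np.hstack([r(f['image'][150:270,250:390]),r(g['image'][190:310,280:420])]))
```

```text
(no output)
```

View pics/s2.png

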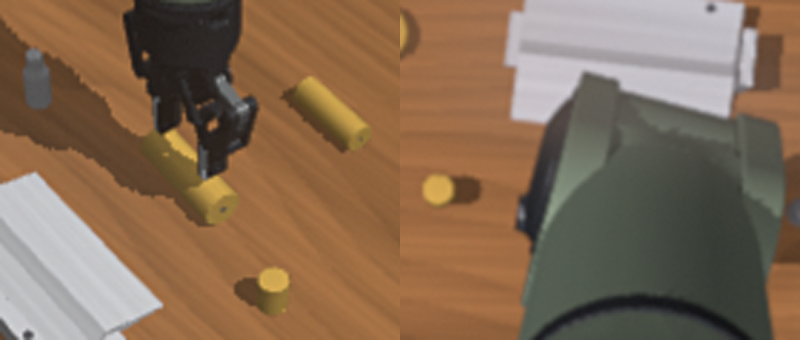

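The fingers now stand over the bar, which hasn't moved. The tips must be higher than the TCP reading suggests, so I'll measure the tip height.

Run:
```python
from h import *
f=grab_frame('scene'); D=f['range_z']
pts=np.array([w(f,(u,v),rng=D[v,u]) for v in range(150,225) for u in range(290,345) if D[v,u]>0])
im=f['image'][150:225,290:345].reshape(-1,3)[[D[v,u]>0 for v in range(150,225) for u in range(290,345)]]
dark=im.max(1)<75
s=observe()['position']
p=pts[dark]; ok=(abs(p[:,0]-s[0])<.03)&(abs(p[:,1]-s[1])<.06)&(p[:,2]>.015)&(p[:,2]<.12)
p=p[ok]; i=np.argsort(p[:,2])[:25]; print(s,len(p)); print(p[i].round(3)[::2])
```

```text
[ 0.50342044 -0.09625569  0.0098155 ] 426
[[ 0.5   -0.123  0.046]
 [ 0.506 -0.123  0.048]
 [ 0.497 -0.12   0.05 ]
 [ 0.499 -0.121  0.051]
 [ 0.511 -0.124  0.051]
 [ 0.499 -0.121  0.053]
 [ 0.508 -0.121  0.054]
 [ 0.515 -0.062  0.055]
 [ 0.499 -0.124  0.055]
 [ 0.505 -0.121  0.055]
 [ 0.503 -0.119  0.055]
 [ 0.518 -0.071  0.056]
 [ 0.502 -0.121  0.056]]
```

Run:
```python
from h import *
f=grab_frame('scene'); D=f['range_z']
for u in (319,321,323):
  for v in range(196,222,2): print(u,v,f['image'][v,u],w(f,(u,v),rng=D[v,u]).round(3))
g=grab_frame('wrist'); cv2.imwrite('pics/w1.png',g['image'][:,:,::-1]); print(g['T_tool_cam'].round(3).tolist() if hasattr(g['T_tool_cam'],'round') else g['T_tool_cam'])
```

```text
319 196 [40 32 28] [ 0.521 -0.068  0.102]
319 198 [67 51 37] [ 0.518 -0.071  0.092]
319 200 [70 53 39] [ 0.464 -0.129 -0.002]
319 202 [74 60 51] [ 0.519 -0.07   0.08 ]
319 204 [86 73 54] [ 0.518 -0.071  0.072]
319 206 [95 81 56] [ 0.518 -0.071  0.066]
319 208 [71 62 50] [ 0.517 -0.073  0.057]
319 210 [71 63 52] [ 0.517 -0.073  0.051]
319 212 [118  95  52] [ 0.511 -0.079  0.035]
319 214 [119  95  48] [ 0.512 -0.077  0.03 ]
319 216 [173 139  70] [ 0.516 -0.073  0.03 ]
319 218 [153 122  61] [ 0.516 -0.074  0.022]
319 220 [133 107  55] [ 0.52  -0.069  0.023]
321 196 [37 32 28] [ 0.52  -0.063  0.105]
321 198 [40 34 31] [ 0.521 -0.062  0.1  ]
321 200 [39 32 29] [ 0.521 -0.062  0.094]
321 202 [51 46 44] [ 0.52  -0.063  0.087]
321 204 [81 81 80] [ 0.517 -0.066  0.075]
321 206 [81 82 81] [ 0.519 -0.063  0.074]
321 208 [81 81 79] [ 0.519 -0.064  0.066]
321 210 [111 113 112] [ 0.518 -0.064  0.059]
321 212 [110 113 117] [ 0.518 -0.065  0.052]
321 214 [199 161  79] [ 0.511 -0.072  0.034]
321 216 [192 154  76] [ 0.515 -0.068  0.034]
321 218 [177 142  70] [ 0.518 -0.065  0.031]
321 220 [156 125  62] [ 0.521 -0.062  0.03 ]
323 196 [82 59 43] [ 0.512 -0.066  0.097]
323 198 [41 36 31] [ 0.518 -0.059  0.101]
323 200 [42 35 30] [ 0.52  -0.056  0.099]
323 202 [40 32 27] [ 0.52  -0.057  0.092]
323 204 [42 34 30] [ 0.516 -0.061  0.079]
323 206 [42 34 30] [ 0.515 -0.062  0.071]
323 208 [44 38 34] [ 0.516 -0.061  0.067]
323 210 [38 32 28] [ 0.516 -0.061  0.06 ]
323 212 [86 72 53] [ 0.511 -0.066  0.045]
323 214 [212 171  82] [ 0.508 -0.069  0.035]
323 216 [204 164  79] [ 0.513 -0.064  0.035]
323 218 [189 151  74] [ 0.516 -0.061  0.033]
323 220 [179 145  71] [ 0.519 -0.057  0.033]
[[-0.0, -0.963, -0.27, 0.069], [1.0, -0.0, 0.0, -0.0], [-0.0, -0.27, 0.963, -0.175], [0.0, 0.0, 0.0, 1.0]]
```

View pics/w1.png

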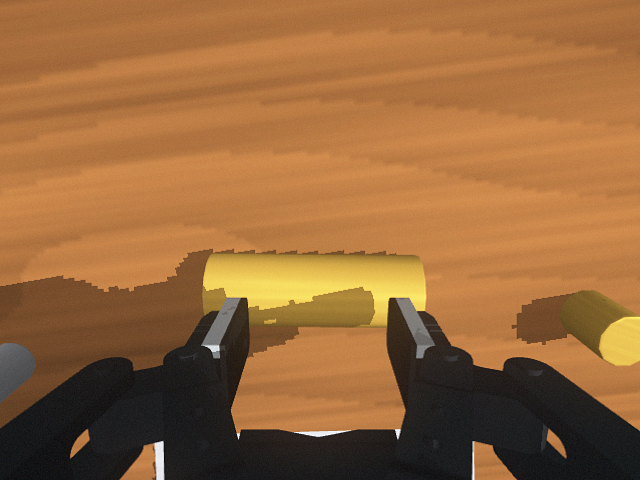

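The wrist view shows both fingertips above the bar, which spans (205–425, 250–325). I'll check the true tool height against the bench using wrist range.

Run:
```python
from h import *
from scipy.spatial.transform import Rotation as Ro
s=observe(); g=grab_frame('wrist'); D=g['range_z']; T=np.array(g['T_tool_cam'])
Rt=Ro.from_euler('xyz',s['tool_rot']).as_matrix()
def ww(u,v):
    p=np.array([(u-g['cx'])/g['fx'],(v-g['cy'])/g['fy']]); q=p.copy()
    for _ in range(20): q=p/(1+g['k1']*(q@q))
    c=T[:3,:3]@(np.array([q[0],q[1],1])*D[v,u])+T[:3,3]; return c, Rt@c+s['position']
for u,v in ((320,100),(320,200),(100,150),(540,150),(500,270),(320,270),(320,295),(235,305),(232,315),(405,305),(410,315),(320,436)): a,b=ww(u,v); print(u,v,'tool',a.round(3),'world',b.round(3))
print(s['position'],s['qpos'])
```

```text
320 100 tool [0.081 0.001 0.009] world [ 0.424 -0.085  0.   ]
320 200 tool [0.038 0.001 0.01 ] world [ 0.466 -0.091 -0.   ]
100 150 tool [ 0.06  -0.095  0.011] world [ 0.432 -0.184 -0.001]
540 150 tool [0.06  0.096 0.009] world [0.456 0.007 0.001]
500 270 tool [0.004 0.087 0.011] world [ 0.51  -0.01  -0.001]
320 270 tool [ 0.013  0.001 -0.015] world [ 0.491 -0.094  0.024]
320 295 tool [ 0.005  0.001 -0.022] world [ 0.498 -0.095  0.032]
235 305 tool [ 0.012 -0.028 -0.046] world [ 0.489 -0.123  0.056]
232 315 tool [ 0.012 -0.027 -0.054] world [ 0.489 -0.122  0.064]
405 305 tool [ 0.011  0.03  -0.046] world [ 0.496 -0.066  0.056]
410 315 tool [ 0.012  0.029 -0.054] world [ 0.496 -0.066  0.064]
320 436 tool [-0.089  0.001  0.01 ] world [ 0.592 -0.106 -0.   ]
[ 0.5035011  -0.09628697  0.00983092] [-0.02452965  0.64993909  0.13245321  2.03080831 -0.17680675  0.47142915
  1.68591376]
```

The TCP is right, but at this opening the fingertips stand about 37 mm behind it. I'll back off behind the bar and test the height against closure there.

```bash
cat >> h.py <<'E'
def tips():
    s=observe(); g=grab_frame('wrist'); D=g['range_z']; T=np.array(g['T_tool_cam'])
    v,u=np.mgrid[200:470,100:540]; v=v.ravel();u=u.ravel()
    p=np.stack([(u-g['cx'])/g['fx'],(v-g['cy'])/g['fy']],1); q=p.copy()
    for _ in range(15): q=p/(1+g['k1']*(q**2).sum(1,keepdims=True))
    d=D[v,u]; c=np.c_[q*d[:,None],d]@T[:3,:3].T+T[:3,3]
    im=g['image'][v,u].astype(int); grey=(np.ptp(im,axis=1)<25)&(d>0)
    c=c[grey&(abs(c[:,0])<.016)&(abs(c[:,1])<.05)]
    print('tip tool z',np.percentile(c[:,2],[98,99.5,100]).round(4),'world z',(s['position'][2]-np.percentile(c[:,2],99.5)).round(4),'width',s['grip_width'], 'front pts',c[np.argsort(-c[:,2])[:3]].round(3).tolist())
    return g
E
python3 -m creep '[[[-0.2,0.02,0,0,0,0,0],[-0.2,0.025,0,0,0,0,0],[-0.2,0,0,0,0,0,0],[-0.2,0,0,0,0,0,0]]]'
python3 -c "
from h import *
tips()"
python3 -m creep '[[[1,0,0,-0.03,0,0,0],[1,0,0,0,0,0,0],[1,0,0,0,0,0,0],[1,0,0,0,0,0,0],[1,0,0,0,0,0,0],[1,0,0,0,0,0,0],[1,0,0,0,0,0,0]]]'
python3 -c "
from h import *
g=tips(); cv2.imwrite('pics/w2.png',g['image'][:,:,::-1])"
```

```text
clock: 5.85
position: [0.4592, -0.0907, 0.01]
tool_rot: [3.142, 0.0, 3.018]
force: [-0.2, -0.3, -0.6]
grip_width: 0.0511
finger_force: 0.0
tip tool z [-0.0451 -0.0403 -0.0357] world z 0.0503 width 0.05114848125049039 front pts [[-0.0, -0.026, -0.036], [0.002, -0.026, -0.036], [0.0, -0.026, -0.036]]
clock: 6.6
position: [0.4588, -0.0907, 0.0395]
tool_rot: [-3.142, -0.0, 3.018]
force: [-0.3, -0.4, 0.8]
grip_width: 0.0002
finger_force: 0.0
tip tool z [-0.0468 -0.0406 -0.0354] world z 0.0802 width 0.00024654888736979697 front pts [[0.011, 0.003, -0.035], [0.011, 0.005, -0.035], [0.011, 0.005, -0.035]]
```

View pics/w2.png

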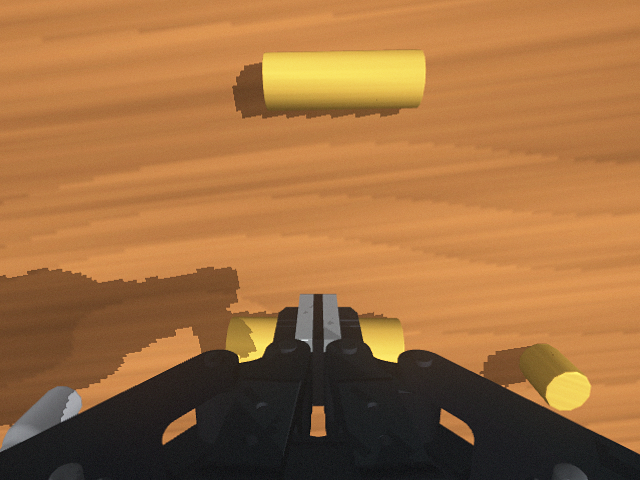

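Shut, the tips also sit about 36 mm short of the reported TCP, and both cameras agree. I'll use TCP z ≈ −0.024 to put the tips 12 mm above the bench, lowering in stages and watching the force.

```bash
python3 -m creep '[[[-0.2,0,0,0.01,0,0,0],[-0.2,0,0,0,0,0,0],[-0.2,0,0,0,0,0,0],[-0.2,0,0,0.015,0,0,0],[-0.2,0,0,0.015,0,0,0],[-0.2,0,0,0.01,0,0,0],[-0.2,0,0,0.005,0,0,0],[-0.2,0,0,0,0,0,0],[-0.2,0,0,0,0,0,0]]]'
python3 -c "
from h import *
tips()"
python3 -m creep '[[[-0.2,0,0,0.004,0,0,0],[-0.2,0,0,0.004,0,0,0],[-0.2,0,0,0,0,0,0],[-0.2,0,0,0,0,0,0]]]'
python3 -c "
from h import *
g=tips(); f=grab_frame('scene'); bar(f); cv2.imwrite('pics/s3.png',cv2.resize(f['image'][130:300,220:430,::-1],None,fx=3.5,fy=3.5,interpolation=cv2.INTER_CUBIC))"
```

```text
clock: 7.55
position: [0.4591, -0.0908, -0.0149]
tool_rot: [-3.142, 0.0, 3.018]
force: [0.1, -0.5, -0.1]
grip_width: 0.0511
finger_force: 0.0
tip tool z [-0.0443 -0.04   -0.0353] world z 0.0251 width 0.05111326799031217 front pts [[0.005, -0.026, -0.035], [-0.0, -0.026, -0.035], [-0.001, -0.026, -0.036]]
clock: 8.0
position: [0.4588, -0.0907, -0.0233]
tool_rot: [-3.142, -0.0, 3.018]
force: [0.2, 0.2, 0.4]
grip_width: 0.0513
finger_force: 0.0
tip tool z [-0.0443 -0.0401 -0.0357] world z 0.0169 width 0.05128662123072898 front pts [[-0.003, -0.026, -0.036], [0.004, -0.026, -0.036], [0.007, -0.026, -0.036]]
0.88 bar [ 0.3786 -0.061 ] yaw rel V -0.052 in V -0.2783 0.0308 len 0.081
0.85 bar [ 0.5074 -0.0939] yaw rel V -0.093 in V -0.1472 0.0092 len 0.111
tool in V -0.1957 0.0082
```

View pics/s3.png

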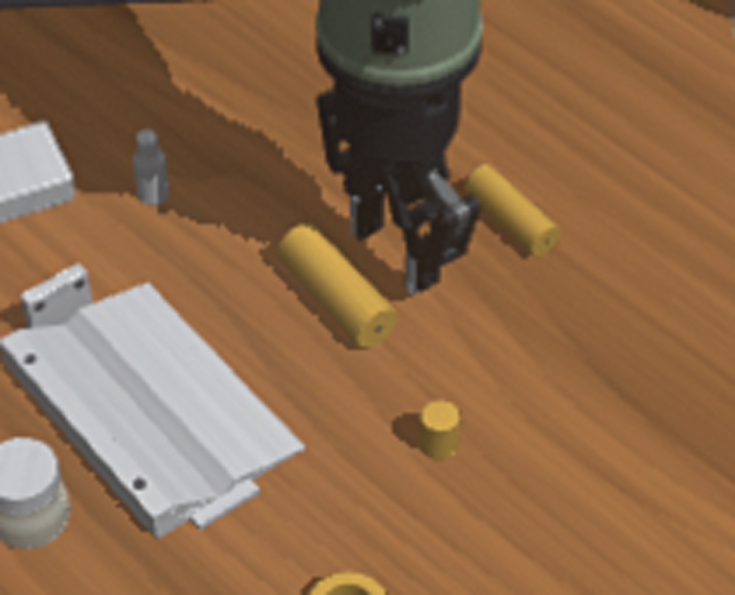

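The tips are now low, behind the bar and beside its far flank. I'll push again.

```bash
python3 -m creep '[[[-0.2,-0.004,0,0,0,0,0],[-0.2,-0.004,0,0,0,0,0],[-0.2,-0.004,0,0,0,0,0],[-0.2,-0.004,0,0,0,0,0],[-0.2,-0.004,0,0,0,0,0],[-0.2,-0.004,0,0,0,0,0],[-0.2,-0.004,0,0,0,0,0],[-0.2,-0.004,0,0,0,0,0],[-0.2,-0.004,0,0,0,0,0],[-0.2,-0.004,0,0,0,0,0]]]'
python3 -c "
from h import *
bar(grab_frame('scene'))"
```

```text
clock: 9.15
position: [0.4989, -0.0957, -0.0232]
tool_rot: [-3.142, -0.0, 3.018]
force: [-1.1, 0.7, 0.6]
grip_width: 0.051
finger_force: 0.3
0.82 bar [ 0.3789 -0.0616] yaw rel V -0.068 in V -0.278 0.0303 len 0.085
0.65 bar [ 0.5301 -0.096 ] yaw rel V -0.064 in V -0.1244 0.0091 len 0.109
tool in V -0.1551 0.0067
```

```bash
python3 -m creep '[[[-0.2,-0.004,0,0,0,0,-0.2],[-0.2,-0.004,0,0,0,0,-0.2],[-0.2,-0.004,0,0,0,0,-0.2],[-0.2,-0.004,0,0,0,0,-0.2],[-0.2,-0.004,0,0,0,0,-0.2],[-0.2,-0.004,0,0,0,0,-0.2],[-0.2,-0.004,0,0,0,0,-0.2],[-0.2,-0.004,0,0,0,0,-0.2],[-0.2,-0.004,0,0,0,0,-0.2],[-0.2,-0.004,0,0,0,0,-0.2]]]'
python3 -c "
from h import *
bar(grab_frame('scene'))"
```

```text
clock: 10.25
position: [0.5387, -0.1, -0.0232]
tool_rot: [-3.142, -0.0, 3.053]
force: [-0.8, -0.2, 0.2]
grip_width: 0.0514
finger_force: 0.3
0.82 bar [ 0.5705 -0.1018] yaw rel V -0.066 in V -0.0836 0.0068 len 0.11
0.75 bar [ 0.3782 -0.0638] yaw rel V -0.052 in V -0.2784 0.028 len 0.082
tool in V -0.1151 0.0059
```

```bash
python3 -m creep '[[[-0.2,-0.005,0,0,0,0,0],[-0.2,-0.005,0,0,0,0,0],[-0.2,-0.005,0,0,0,0,0],[-0.2,-0.005,0,0,0,0,0],[-0.2,-0.005,0,0,0,0,0],[-0.2,-0.005,0,-0.001,0,0,0],[-0.2,-0.005,0,-0.001,0,0,0],[-0.2,-0.005,0,-0.001,0,0,0],[-0.2,-0.005,0,0,0,0,0],[-0.2,-0.005,0,0,0,0,0]]]'
python3 -c "
from h import *
bar(grab_frame('scene'))"
```

```text
clock: 11.35
position: [0.587, -0.1045, -0.0204]
tool_rot: [-3.142, -0.003, 3.052]
force: [-9.1, -0.4, 6.1]
grip_width: 0.0509
finger_force: 4.5
0.83 bar [ 0.3787 -0.0626] yaw rel V -0.072 in V -0.2781 0.0292 len 0.085
0.58 bar [ 0.6154 -0.1077] yaw rel V -0.027 in V -0.0383 0.0048 len 0.109
0.51 bar [ 0.6467 -0.2054] yaw rel V -1.283 in V 0.0013 -0.0898 len 0.057
tool in V -0.0655 0.0056
```

```bash
python3 -m creep '[[[-0.2,-0.004,0,0,0,0,0],[-0.2,-0.004,0,0,0,0,0],[-0.2,-0.004,0,0,0,0,0],[-0.2,-0.004,0,0,0,0,0],[-0.2,-0.003,0,0,0,0,0],[-0.2,-0.003,0,0,0,0,0],[-0.2,-0.003,0,0,0,0,0],[-0.2,-0.003,0,0,0,0,0],[-0.2,-0.003,0,0,0,0,0],[-0.2,-0.002,0,0,0,0,0]]]'
python3 -c "
from h import *
bar(grab_frame('scene'))"
```

```text
clock: 12.45
position: [0.6217, -0.1073, -0.0201]
tool_rot: [3.142, 0.001, 3.053]
force: [-0.3, 0.1, -0.8]
grip_width: 0.051
finger_force: 0.0
0.66 bar [ 0.3793 -0.0622] yaw rel V -0.067 in V -0.2775 0.0296 len 0.086
0.61 bar [ 0.6531 -0.1133] yaw rel V -0.018 in V -0.0004 0.0025 len 0.11
0.56 bar [ 0.7517 -0.1003] yaw rel V -0.352 in V 0.0967 0.024 len 0.082
tool in V -0.0323 0.0058
```

The bar has dropped into the V. I'll back off, lift, shut the fingers and move over the open end.

```bash
python3 -m creep '[[[-0.2,0.01,0,0,0,0,0],[-0.2,0.01,0,0,0,0,0],[-0.2,0,0,-0.03,0,0,0],[-0.2,0,0,-0.03,0,0,0],[1,0,0.04,0,0,0,0],[1,-0.026,0.041,0,0,0,0],[1,-0.026,0,0,0,0,0],[1,0,0,0,0,0,0],[1,0,0,0,0,0,0],[1,0,0,0,0,0,0]]]'
python3 -c "
from h import *
bar(grab_frame('scene')); bar(grab_frame('top')); tips()"
```

```text
clock: 13.55
position: [0.6589, -0.0301, 0.0397]
tool_rot: [-3.141, -0.001, 3.052]
force: [0.6, 0.5, -0.0]
grip_width: -0.0
finger_force: 0.0
0.62 bar [ 0.6536 -0.1156] yaw rel V -0.044 in V 0.0004 0.0002 len 0.112
0.56 bar [ 0.3788 -0.062 ] yaw rel V -0.068 in V -0.278 0.0298 len 0.086
0.56 bar [ 0.6447 -0.2055] yaw rel V -1.359 in V -0.0007 -0.0901 len 0.053
tool in V -0.0013 0.086
0.72 bar [ 0.6518 -0.1403] yaw rel V -0.02 in V 0.0008 -0.0245 len 0.039
0.54 bar [ 0.3716 -0.0882] yaw rel V -0.551 in V -0.283 0.0031 len 0.033
tool in V -0.001 0.0863
tip tool z [0.0358 0.0366 0.0382] world z 0.0033 width 2.8820588609893982e-05 front pts [[0.001, 0.002, 0.038], [-0.01, 0.008, 0.038], [-0.013, 0.0, 0.038]]
```

```bash
python3 -m creep '[[[1,0,0,0.025,0,0,0],[1,0,0,0.02,0,0,0],[1,0,0,0.013,0,0,0],[1,0,0,0,0,0,0],[1,0,-0.005,0,0,0,0],[1,0,-0.005,0,0,0,0],[1,0,-0.005,0,0,0,0],[1,0,-0.004,0,0,0,0],[1,0,-0.004,0,0,0,0],[1,0,-0.004,0,0,0,0]]]'
python3 -m creep '[[[1,0,-0.004,0,0,0,0],[1,0,-0.004,0,0,0,0],[1,0,-0.004,0,0,0,0],[1,0,-0.004,0,0,0,0],[1,0,-0.003,0,0,0,0],[1,0,-0.003,0,0,0,0],[1,0,-0.003,0,0,0,0]]]'
python3 - <<'E'
from h import *
f=grab_frame('scene'); bar(f); cv2.imwrite('pics/s4.png',cv2.resize(f['image'][170:310,200:350,::-1],None,fx=4,fy=4,interpolation=cv2.INTER_CUBIC))
E
```

```text
clock: 14.8
position: [0.6578, -0.0566, -0.018]
tool_rot: [3.141, 0.0, 3.053]
force: [0.3, 4.1, 2.1]
grip_width: -0.0001
finger_force: 2.2
clock: 15.5
position: [0.6557, -0.0801, -0.0181]
tool_rot: [3.14, 0.0, 3.054]
force: [0.1, 5.8, 2.8]
grip_width: -0.0003
finger_force: 3.4
0.83 bar [ 0.656  -0.1468] yaw rel V -0.118 in V 0.0055 -0.0306 len 0.111
0.57 bar [ 0.3786 -0.0626] yaw rel V -0.094 in V -0.2782 0.0292 len 0.083
tool in V -0.0006 0.0351
```

View pics/s4.png

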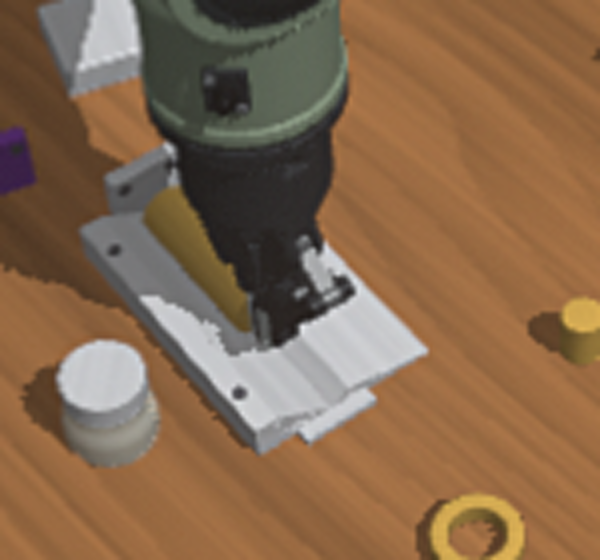

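The bar (200,260 in the crop) slides along the V in front of the shut fingers at (265,335). A gap to the stop at (140,180) remains, so I'll keep pushing in small steps until the force rises.

```bash
python3 -m creep '[[[1,0,-0.003,0,0,0,0],[1,0,-0.003,0,0,0,0],[1,0,-0.002,0,0,0,0],[1,0,-0.002,0,0,0,0]]]'
python3 -m creep '[[[1,0,-0.002,0,0,0,0],[1,0,-0.002,0,0,0,0],[1,0,0,0,0,0,0]]]'
python3 -c "
from h import *
bar(grab_frame('scene'))"
```

```text
clock: 16.0
position: [0.6548, -0.0902, -0.0181]
tool_rot: [3.14, 0.0, 3.053]
force: [0.0, 6.7, 3.3]
grip_width: 0.0001
finger_force: 3.4
clock: 16.3
position: [0.6544, -0.0946, -0.018]
tool_rot: [3.141, 0.0, 3.053]
force: [-0.1, 4.7, 2.9]
grip_width: -0.0003
finger_force: 2.2
0.73 bar [ 0.379  -0.0619] yaw rel V -0.068 in V -0.2778 0.0299 len 0.086
0.69 bar [ 0.6539 -0.1622] yaw rel V -0.126 in V 0.0047 -0.0462 len 0.11
0.68 bar [ 0.6678 -0.0822] yaw rel V 0.385 in V 0.0116 0.0348 len 0.204
tool in V -0.0006 0.0212
```

```bash
python3 -m creep '[[[1,0,-0.002,0,0,0,0],[1,0,-0.001,0,0,0,0],[1,0,-0.001,0,0,0,0]]]'
python3 -m creep '[[[1,0,-0.001,0,0,0,0],[1,0,-0.001,0,0,0,0],[1,0,0,0,0,0,0]]]'
```

```text
clock: 16.7
position: [0.6542, -0.0968, -0.0181]
tool_rot: [3.139, -0.0, 3.054]
force: [0.1, 16.7, 4.3]
grip_width: 0.0
finger_force: 8.1
clock: 17.0
position: [0.6542, -0.0968, -0.0181]
tool_rot: [3.137, -0.0, 3.055]
force: [-0.1, 21.1, 6.2]
grip_width: 0.0
finger_force: 10.7
```

The force rose while the position stalled, so the bar is butted. I'll withdraw and verify.

```bash
python3 -m creep '[[[1,0,0.003,0,0,0,0],[1,0,0.02,0,0,0,0],[1,0,0.03,0,0,0,0],[1,0,0,-0.03,0,0,0],[1,0,0,-0.05,0,0,0],[1,0,0.05,-0.05,0,0,0],[1,0,0.05,-0.05,0,0,0],[1,0,0.05,0,0,0,0],[1,0,0.05,0,0,0,0],[1,0,0.05,0,0,0,0]]]'
python3 - <<'E'
from h import *
f=grab_frame('scene'); g=grab_frame('top'); bar(f); bar(g)
r=lambda i:cv2.resize(i[:,:,::-1],(400,400),interpolation=cv2.INTER_CUBIC)
cv2.imwrite('pics/s5.png',np.hstack([r(f['image'][190:310,200:320]),r(g['image'][140:260,310:430])]))
E
```

```text
clock: 18.0
position: [0.6781, 0.1729, 0.1329]
tool_rot: [-3.141, 0.001, 3.052]
force: [1.5, 0.1, 0.1]
grip_width: -0.0
finger_force: 0.0
0.57 bar [ 0.6502 -0.154 ] yaw rel V -0.043 in V 0.0004 -0.0384 len 0.116
tool in V -0.0011 0.2924
0.65 bar [ 0.3732 -0.0686] yaw rel V -0.004 in V -0.2831 0.0227 len 0.069
0.6 bar [ 0.6505 -0.1535] yaw rel V 0.004 in V 0.0006 -0.0378 len 0.092
tool in V -0.0005 0.2893
```

View pics/s5.png

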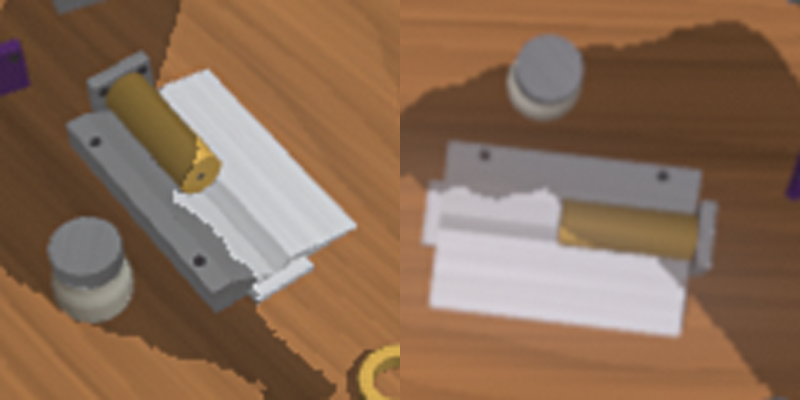

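The bar lies in the V with its end against the stop (top view, right panel, about (697,235)). It is at rest and the robot is clear of everything.

```bash
python3 -c "
from workcell import *
print(job_done())"
```

```text
the job is handed in; nothing more can be done
None
```

The bar was rolled up the ramp into the V and pushed until it butted against the stop. It is lying at rest there with the robot clear, and the job is handed in; no verdict came back.

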